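# Sort the mixed goods into the shop's display trays

## Robot

A 6-joint arm with a two-finger parallel gripper is mounted at the origin on the work surface. World frame = base frame: x ahead of the robot, y to its left, z up, the work surface at z = 0. Lengths are in m, angles in rad, forces in N, time in s.
With the tool pointing down it reaches from about 0.25 to 0.725 m from the base axis. Payload 4 kg.
Tool frame: the origin (TCP) lies at the very end of the fingers, on their centre line; the grasp point (between the pads) lies 19 mm behind it; z points along the fingers, y is the line along which they close (so a half turn about z gives the same grasp; the last joint's range is limited). The gripper opens to 85 mm and grips with 20 to 120 N. Pads are 22 mm wide; open, the fingers measure 114 mm over their backs; the gripper's body (76 mm by 85 mm) begins 54 mm behind the grasp point. The pads swing forward as they close: fully open they stand 13 mm farther back than shut.
Start: joints at [1.221, 0.241, 0.005, 1.335, 0, 1.571], TCP at [0.171, 0.47, 0.231] pointing down, gripper open.
Joint ranges: [-2.72, 2.72], [-1.05, 1.87], [-1.09, 1.28], [-1.99, 2.15], [-1.42, 1.44], [-3.14, 3.14]. Speed limits (rad/s): [2.79, 2.79, 3.14, 3.14, 3.14, 3.14].

## Interface

Orientations are given as a unit quaternion [w, x, y, z].
In Python, from rig import bot gives the robot as it stands.
- The arm moves only by the tool arm_command, never from a script. Its argument "series" is a list of rows, each a list of 7 numbers: the finger opening in mm, from 0 to 85.4, then the shift along the world's x, y, z in mm, then the turn, a rotation vector about the world's x, y, z in degrees. A call has 1 to 5 rows; each row is the pose to reach, as a shift and turn from the pose commanded when the call began; what a row does not reach only later rows make up. A row lasts 1/12 s, in which the tool goes at most 41.7 mm and 7.16 degrees, less where a joint would pass 70% of its speed; a pose out of reach is approached as far as the arm can. A call with a gripper value outside its range is refused whole. The fingers move at their own pace and stop on an object; the grip force is fixed at half the most. Time passes only in rows, so rows that repeat a pose let the fingers close. It gives the time, the measured TCP pose, the force, the opening and the grip force at its end, in the units of the state.
- bot.read_state(): the state, without advancing time (a new reading comes with each control period).
- bot.camera(name): name is "scene" or "top"; returns a dict with "image" (480x640x3 uint8, red, green, blue), "z_map" (480x640 float32, m along the optical axis (not along the pixel's ray), 0 where there is no reading), "camera_matrix" (3x3 intrinsics, pixels), "dist" ([k1, k2, p1, p2, k3] as OpenCV has them; the pictures are not rectified), "R" (3x3) and "t" (3): a world point X has camera coordinates R X + t. Camera axes: x right, y down, z forward; pixel columns grow to the right and rows downward; lengths in m; the calibration is good to about 2 mm. A picture is of the moment at which its call begins.
- bot.hand_in(): hands the job in; it is judged then, once.
The state is a dict: "clock": time; "joint_positions": joint angles; "dq": joint speeds; "joint_efforts": joint torques, N m; "tool_pos": TCP position; "tool_rot": TCP orientation; "force": force on the tool from outside, world axes, zero at the start; "ft_torque": the same for the moment, N m; "grip_width": opening from 0.0 (shut) to 1.0 (fully open); "finger_force": force on a finger pad.
Only numpy, scipy, OpenCV 4.12 (cv2) and the standard library are available. Lean on these libraries where they do the work, as an engineer would, in place of code of your own. Each camera call takes 0.05 s, during which the arm holds its last target. There are 200 camera calls.

## Task

Sort the five mixed goods on the counter into the display: the two squat honey jars into the larger, lower wooden tray and the two slim bottles into the smaller, deeper wooden tray, one to each bay, and the woven box into the middle of the round basket. Set each one down gently, standing upright flat on its floor, without dropping it or tipping it over, and do not push the big storage jar or the white bowl away.

Things in the scene. Friction and masses are not known exactly. Their poses are not given: they have to be found in the camera images.
- jar_a: Squat glass jar of amber honey with a flat metal lid, standing upright, round: body 54 mm diameter up to 48 mm, lid 51 mm diameter, 60 mm high in all, about 0.18 kg. The two jars are alike. Origin: centre of its underside; z up.
- jar_b: Squat glass jar of amber honey with a flat metal lid, standing upright, round: body 54 mm diameter up to 48 mm, lid 51 mm diameter, 60 mm high in all, about 0.18 kg. The two jars are alike. Origin: centre of its underside; z up.
- bottle_a: Slim amber glass bottle with a narrow neck and small metal cap, standing upright, round: straight body 34 mm diameter up to 70 mm, then shoulder and neck, 100 mm high in all, about 0.12 kg. The two bottles are alike. Origin: centre of its underside; z up.
- bottle_b: Slim amber glass bottle with a narrow neck and small metal cap, standing upright, round: straight body 34 mm diameter up to 70 mm, then shoulder and neck, 100 mm high in all, about 0.12 kg. The two bottles are alike. Origin: centre of its underside; z up.
- woven_box: Small closed oblong woven (wicker) gift box, 68 mm long (x) by 44 mm wide (y), 50 mm high, straight-sided, about 0.09 kg. Origin: centre of its underside; z up.
- jar_tray: The larger, lower of the two oblong wooden display trays, fixed to the counter: 90 mm (x) by 174 mm (y) outside, walls 6 mm thick and 20 mm high, floor 6 mm thick. A cross wall halves it into two square bays, 78 mm clear, centred at y = +42 mm and y = -42 mm (x = 0) of its frame. Origin: centre of its underside; z up.
- bottle_crate: The smaller, deeper of the two oblong wooden display trays, fixed to the counter: 68 mm (x) by 130 mm (y) outside, walls 6 mm thick and 34 mm high, floor 6 mm thick. A cross wall halves it into two bays, 56 mm (x) by 56 mm (y) clear, centred at y = +31 mm and y = -31 mm (x = 0) of its frame. Origin: centre of its underside; z up.
- basket: Round shallow open wicker basket of the same plain brown stuff as the box, fixed to the counter: 124 mm outside and 112 mm inside diameter, rim 20 mm high, floor 6 mm thick. Origin: centre of its underside; z up.
- store_jar: Bystander: big white plastic storage jar with a yellow lid, 90 mm diameter, 127 mm high, loose, standing between and just beyond the trays. Origin: centre of its underside.
- white_bowl: Bystander: empty white china bowl, 110 mm across the rim, 45 mm high, loose, standing between and just beyond the trays. Origin: centre of its underside.
Not all that is in view belongs to the job. Leave any purple or red look-alike of the jar_a alone.

How it is judged:
By the outcome, as a careful person would: the job done as asked, in the order asked, and still so for the second after the job is handed in, with the robot touching nothing.
It also fails if it takes over 120 s, if anything falls off the work surface, if the arm or the gripper's body presses on something with over 40 N, if the wrist force passes 120 N, or if a joint passes its speed limit or range.

## Working session

There is one attempt and no reset: what is moved stays moved. The work goes in short steps, Python scripts to look and compute and a tool call to move; the robot and the scene stay as the last step left them, time stands still between calls to the robot, and variables do not carry over. Pictures are saved under pics/ and viewed, at most 14 in all, crops included, and the job is handed in when it is done.

Besides the shell and the picture viewer there is one more tool, called after ">>>" by a JSON object that holds its "op" and its "data", one argument or row to a line. arm_command: Moves the arm, as the interface text tells. Its arguments: {"type":"object","properties":{"series":{"type":"array"}},"required":["series"]}

```bash
mkdir -p pics; ls; python3 - <<'E'
from rig import bot
import cv2,numpy as np
for n in("scene","top"):
    c=bot.camera(n); cv2.imwrite(f"pics/{n}0.png",c["image"][:,:,::-1]); np.savez(f"{n}0.npz",**c)
    print(n,c["camera_matrix"].tolist(),c["dist"],(-c["R"].T@c["t"]).round(3),c["R"].round(3).tolist())
print(bot.read_state())
E
```

```text
pics
scene [[492.6456938293009, 0.0, 323.28016288192316], [0.0, 492.6456938293009, 231.7596990448828], [0.0, 0.0, 1.0]] [0.0305147 0.        0.        0.        0.       ] [1.115 0.129 0.798] [[-0.158, 0.987, -0.009], [0.765, 0.117, -0.633], [-0.624, -0.107, -0.774]]
top [[473.50015661278684, 0.0, 326.09935015918364], [0.0, 473.50015661278684, 237.31062144708326], [0.0, 0.0, 1.0]] [-0.08638912  0.          0.          0.          0.        ] [0.311 0.021 1.196] [[0.008, -1.0, 0.012], [-0.989, -0.01, -0.148], [0.149, -0.01, -0.989]]
{'clock': 0.1, 'joint_positions': array([1.22101799e+00, 2.41369226e-01, 3.86527725e-03, 1.33522755e+00,
       1.01321658e-05, 1.57079269e+00]), 'dq': array([ 0.0007774 , -0.00196429,  0.00311012,  0.00146075, -0.00132197,
       -0.00200155]), 'joint_efforts': array([-4.58270679e-04, -3.73135579e+01,  2.53010166e+01,  1.08150946e-02,
        3.52129837e-05, -3.43134246e-06]), 'tool_pos': array([0.17114515, 0.46918604, 0.23048864]), 'tool_rot': array([-1.73349554e-04,  1.73997134e-01,  9.84745684e-01, -9.51944618e-04]), 'force': array([ 0.19488321, -0.97137806,  0.03222342]), 'ft_torque': array([0.05101174, 0.03151773, 0.0372268 ]), 'finger_force': 0.0, 'grip_width': 1.0008967699873326}
```

View pics/scene0.png

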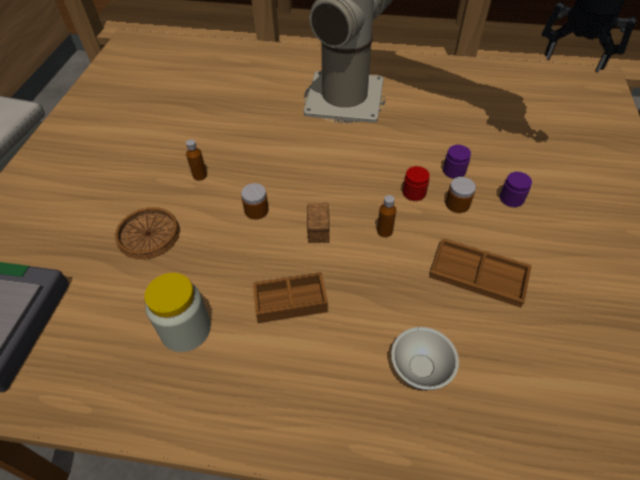

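View pics/top0.png

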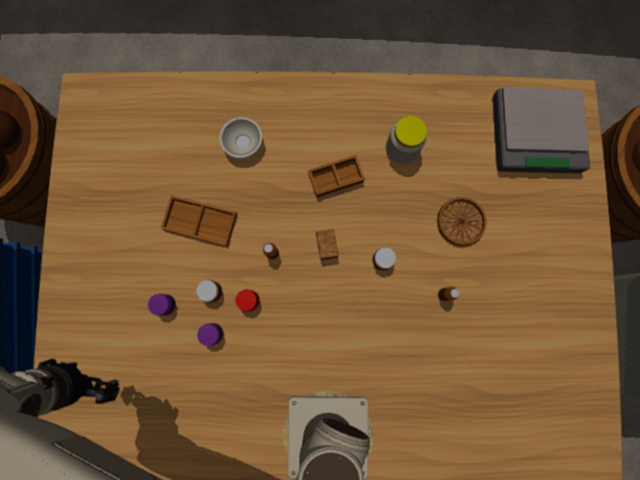

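The top view shows the jars at (207,291) and (385,259) and the bottles at (270,250) and (450,294). The box is at (327,245), the jar tray at (200,222), the crate at (336,177) and the basket at (461,221). The look-alikes are at (161,305), (209,335) and (247,300).
The scene view shows the same things: jars (461,194) and (255,201), bottles (387,217) and (196,160), box (318,222).

```bash
cat > h.py <<'E'
import numpy as np,cv2
def rays(c,px):
    n=cv2.undistortPoints(np.float64(px).reshape(-1,1,2),c["camera_matrix"],c["dist"]).reshape(-1,2)
    return np.c_[n,np.ones(len(n))]
def plane(c,px,z):
    d=rays(c,px)@c["R"]; o=-c["R"].T@c["t"]
    return o+d*((z-o[2])/d[:,2])[:,None]
def cloud(c):
    v,u=np.mgrid[:480,:640]
    r=rays(c,np.c_[u.ravel(),v.ravel()])*c["z_map"].reshape(-1,1)
    w=(r-c["t"])@c["R"]; w[c["z_map"].ravel()==0]=np.nan
    return w.reshape(480,640,3)
def tri(c1,p1,c2,p2):
    P=[np.c_[c["R"],c["t"]] for c in(c1,c2)]
    a,b=[rays(c,p)[:,:2].T.copy() for c,p in((c1,p1),(c2,p2))]
    X=cv2.triangulatePoints(P[0],P[1],a,b); return (X[:3]/X[3]).T
E
python3 - <<'E'
from h import *
S=dict(np.load("scene0.npz"));T=dict(np.load("top0.npz"))
cs,ct=cloud(S),cloud(T)
print("table z",np.nanmedian(cs[300:350,300:380,2]),np.nanmedian(ct[200:230,260:300,2]))
R=dict(jarR=((207,291),(461,194)),jarL=((385,259),(255,201)),botR=((270,250),(387,217)),botL=((450,294),(196,160)),box=((327,245),(318,222)),tray=((200,222),(480,272)),crate=((336,177),(291,297)),basket=((461,221),(147,232)))
def blob(cl,p,zlo):
    m=(np.nan_to_num(cl[...,2])>zlo).astype(np.uint8)
    n,l,s,_=cv2.connectedComponentsWithStats(m)
    y,x=p[1],p[0]; w=l[y-12:y+13,x-12:x+13]; k=np.bincount(w[w>0]).argmax()
    return l==k
def desc(cl,m):
    P=cl[m]; r=cv2.minAreaRect(np.float32(P[:,:2]*1000)); 
    return [round(float(v),1) for v in (*r[0],*r[1],r[2],np.percentile(P[:,2],95)*1000)],int(m.sum())
for k,(a,b) in R.items():
    z=.008 if k in("tray","crate","basket") else .012
    for nm,cl,p in(("top",ct,a),("scn",cs,b)):
        try:
            m=blob(cl,p,z); print(k,nm,*desc(cl,m))
            if k[:3] in("jar","bot","box"):
                zt=np.nanpercentile(cl[m][:,2],95); print("    toplayer",*desc(cl,m&(cl[...,2]>zt-.006)))
        except Exception as e: print(k,nm,e)
# white lids / caps triangulated
def cen(c,p,r,f):
    im=c["image"][p[1]-r:p[1]+r+1,p[0]-r:p[0]+r+1]; h=cv2.cvtColor(im,cv2.COLOR_RGB2HSV)
    m=((h[...,1]<70)&(h[...,2]>90)).astype(np.uint8); M=cv2.moments(m,True)
    return (p[0]-r+M["m10"]/M["m00"],p[1]-r+M["m01"]/M["m00"],M["m00"])
for k,a,b,r in(("jarR",(207,291),(461,187),15),("jarL",(385,259),(255,193),15),("botR",(268,247),(389,201),7),("botL",(455,293),(191,145),7)):
    p,q=cen(T,a,r,0),cen(S,b,r,0); print(k,np.round(p,1),np.round(q,1),(tri(T,p[:2],S,q[:2])*1000).round(1))
v=np.hstack([cv2.resize(T["image"][150:320,140:310],(400,400)),cv2.resize(T["image"][150:320,300:470],(400,400))])
cv2.imwrite("pics/c1.png",v[:,:,::-1])
E
```

```text
table z -0.00032622650604384153 0.00025370861178969264
jarR top [350.6, 293.7, 50.1, 49.2, 21.4, 63.6] 427
    toplayer [350.0, 295.0, 45.4, 46.4, 1.1, 63.9] 295
jarR scn [353.8, 294.2, 51.8, 52.3, 56.2, 60.7] 738
    toplayer [351.9, 293.7, 48.9, 49.7, 56.2, 61.1] 358
jarL top [432.7, -132.9, 49.9, 49.5, 45.0, 63.8] 398
    toplayer [433.6, -134.7, 46.6, 46.7, 0.6, 64.1] 279
jarL scn [437.3, -132.7, 51.3, 53.0, 82.5, 61.0] 727
    toplayer [435.0, -133.7, 51.9, 47.7, 11.0, 61.5] 362
botR top [448.7, 143.8, 32.7, 32.2, 89.2, 102.0] 197
    toplayer [449.0, 143.8, 17.8, 18.1, 55.9, 102.8] 57
botR scn [454.2, 144.4, 33.8, 29.8, 87.9, 99.2] 551
    toplayer [451.5, 144.8, 19.5, 19.0, 31.5, 101.2] 80
botL top [348.3, -288.6, 34.1, 31.3, 15.4, 101.3] 247
    toplayer [348.9, -291.2, 16.4, 19.4, 0.9, 101.9] 60
botL scn [352.2, -288.8, 29.6, 35.0, 34.0, 98.4] 506
    toplayer [348.9, -291.5, 20.7, 17.3, 17.7, 100.4] 64
box top [467.9, 6.6, 69.0, 45.2, 10.9, 53.3] 538
    toplayer [468.0, 6.7, 67.7, 43.7, 10.6, 53.4] 437
box scn [470.3, 7.5, 71.1, 44.8, 9.9, 51.4] 814
    toplayer [469.6, 7.0, 70.3, 43.9, 11.2, 51.7] 553
tray top [529.0, 334.2, 177.2, 91.8, 76.0, 23.5] 888
tray scn [530.4, 333.4, 175.7, 95.4, 75.1, 21.1] 1480
crate top [647.4, -16.3, 70.0, 131.5, 19.4, 37.3] 765
crate scn [647.9, -15.3, 72.3, 130.1, 19.2, 34.9] 1636
basket top [544.6, -344.6, 8.9, 19.6, 19.0, 11.7] 14
basket scn [524.7, -352.0, 5.8, 1.0, 67.7, 8.5] 3
jarR [206.2 290.3 364. ] [463.  185.8 369. ] [[350.5 295.7  55.8]]
jarL [385.1 257.3 348. ] [253.  192.5 374. ] [[ 434.8 -135.    55.4]]
botR [267.9 247.6  62. ] [388.8 199.4  77. ] [[450.5 145.   96. ]]
botL [454.4 292.8  60. ] [189.9 143.1  53. ] [[ 348.4 -291.6   95.3]]
```

View pics/c1.png

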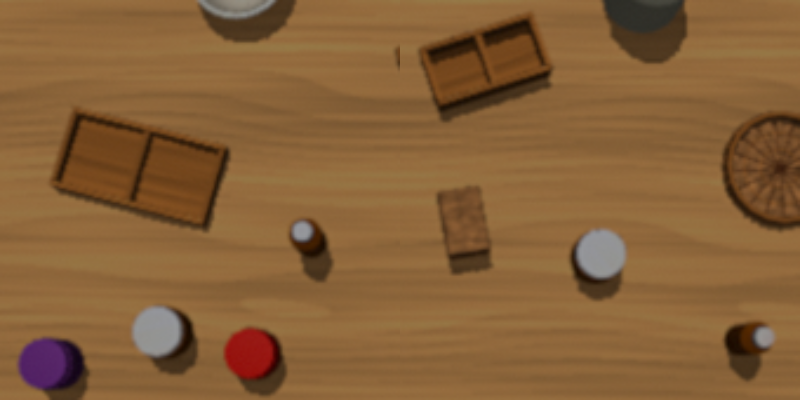

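The crop confirms the outlines: the tray has square bays and tilts right-down, the crate tilts right-up, and the box is about 11° off x. I still need the basket and bystander positions.

```bash
python3 - <<'E'
from h import *
S=dict(np.load("scene0.npz"));T=dict(np.load("top0.npz"))
cs,ct=cloud(S),cloud(T)
for k,a,r,zl in(("red",(247,300),.04,.045),("purD",(209,335),.04,.045),("purL",(161,305),.04,.045),("store",(410,132),.06,.11),("bowl",(241,139),.075,.03)):
    z0=dict(store=.127,bowl=.045).get(k,.06); g=plane(T,[a],z0)[0]
    for nm,cl in(("t",ct),("s",cs)):
        P=cl[(np.hypot(cl[...,0]-g[0],cl[...,1]-g[1])<r)&(cl[...,2]>zl)]
        if len(P)>5: c,R=cv2.minEnclosingCircle(np.float32(P[:,:2]*1000)); print(k,nm,np.round(c,1),round(R,1),np.round(np.percentile(P[:,2],95)*1000,1))
# basket: depth rim + colour mask
for nm,C,cl,p in(("t",T,ct,(461,221)),("s",S,cs,(147,232))):
    g=plane(C,[p],.02)[0]
    d=np.hypot(cl[...,0]-g[0],cl[...,1]-g[1])
    P=cl[(d<.085)&(cl[...,2]>.014)]
    if len(P)>10:
        c,R=cv2.minEnclosingCircle(np.float32(P[:,:2]*1000)); print("rim depth",nm,np.round(c,1),R,np.percentile(P[:,2],90),len(P))
    I=cl[d<.04][:,2]; print(" floor z",np.median(I))
    h=cv2.cvtColor(C["image"],cv2.COLOR_RGB2HSV); m=np.zeros((480,640),np.uint8); cv2.circle(m,p,40,255,-1)
    m&=((h[...,2]<115)*255).astype(np.uint8); m=cv2.morphologyEx(m,cv2.MORPH_CLOSE,np.ones((5,5),np.uint8))
    cn=max(cv2.findContours(m,0,1)[0],key=cv2.contourArea); e=cv2.fitEllipse(cn); print(" ellipse",np.round(e[0],1),np.round(e[1],1),(plane(C,[e[0]],.015)*1000).round(1))
for nm,cl,in (("t",ct),("s",cs)):
  for k,x,y in(("tray+",540,374),("tray-",519,293),("crate+",637,13.5),("crate-",658,-45)):
    I=cl[np.hypot(cl[...,0]-x/1e3,cl[...,1]-y/1e3)<.02][:,2]; print(nm,k,"floor",np.round(np.median(I)*1e3,1),len(I))
E
```

```text
red t [328.4 199.5] 26.4 63.6
red s [332. 200.] 27.1 61.3
purD t [246.2 287.8] 26.6 63.7
purD s [247.9 287.1] 27.1 61.0
purL t [315.6 410.9] 27.2 63.7
purL s [318.3 411. ] 26.8 60.9
store t [ 731.8 -189.8] 38.7 130.2
store s [ 734.1 -192. ] 39.5 128.1
bowl t [741.2 230.5] 54.9 47.5
bowl s [741.4 228.6] 55.7 45.6
rim depth t [ 534.3 -338.7] 62.57155227661133 0.02363277369452474 404
 floor z 0.006172127249101351
 ellipse [460.6 222.1] [47.7 50.1] [[ 531.  -335.4   15. ]]
rim depth s [ 537.1 -340.2] 63.212257385253906 0.022043736834568717 613
 floor z 0.005494382176786496
 ellipse [147.3 233.8] [48.6 64.6] [[ 544.2 -334.6   15. ]]
t tray+ floor 5.9 184
t tray- floor 6.2 187
t crate+ floor 6.2 185
t crate- floor 6.2 178
s tray+ floor 5.5 293
s tray- floor 5.5 269
s crate+ floor 5.4 265
s crate- floor 5.4 262
```

>>> {"op": "arm_command", "data": {
  "series": [
    [72,26,-25,-8,0,0,-6],
    [72,52,-50,-16,0,0,-12],
    [72,78,-75,-24,0,0,-18],
    [72,104,-100,-32,0,0,-24],
    [72,130,-125,-40,0,0,-30]
  ]
}}

```text
clock: 0.52
tool_pos: [0.3019, 0.3433, 0.1906]
tool_rot: [-0.0, 0.425, 0.905, -0.0]
force: [0.8, 1.3, 0.6]
grip_width: 0.843
finger_force: 0.0
```

>>> {"op": "arm_command", "data": {
  "series": [
    [72,25,-25,-20,0,0,0],
    [72,50,-49,-50,0,0,0],
    [72,50,-49,-80,0,0,0],
    [72,50,-49,-100,0,0,0],
    [72,50,-49,-100,0,0,0]
  ]
}}

```text
clock: 0.93
tool_pos: [0.3487, 0.2922, 0.0869]
tool_rot: [-0.002, 0.424, 0.906, -0.005]
force: [-0.4, -1.2, 0.6]
grip_width: 0.85
finger_force: 0.0
```

>>> {"op": "arm_command", "data": {
  "series": [
    [72,0,0,-25,0,0,0],
    [72,0,0,-45,0,0,0],
    [72,0,0,-50,0,0,0],
    [72,0,0,-50,0,0,0],
    [72,0,0,-50,0,0,0]
  ]
}}

```text
clock: 1.35
tool_pos: [0.3517, 0.2964, 0.0423]
tool_rot: [0.0, 0.423, 0.906, 0.0]
force: [0.2, -0.1, 1.1]
grip_width: 0.842
finger_force: 0.0
```

```bash
python3 - <<'E'
from rig import bot
for i in range(3):
    bot.camera("top"); s=bot.read_state(); print(s["tool_pos"],s["grip_width"],s["joint_positions"].round(3))
E
```

```text
[0.35209159 0.29671934 0.04275071] 0.8385073832516111 [ 0.7    0.341 -0.399  0.829  0.     1.573]
[0.35228454 0.29680578 0.04288394] 0.8451777767324805 [ 0.7    0.341 -0.399  0.829 -0.     1.573]
[0.35227982 0.29675794 0.04283553] 0.8473065918153764 [ 0.7    0.341 -0.399  0.828 -0.     1.573]
```

>>> {"op": "arm_command", "data": {
  "series": [
    [72,-1,-2,-12,0,0,0],
    [72,-1,-2,-22,0,0,0],
    [72,-1,-2,-26,0,0,0],
    [72,-1,-2,-26,0,0,0],
    [72,-1,-2,-26,0,0,0]
  ]
}}

```text
clock: 1.92
tool_pos: [0.3507, 0.294, 0.0159]
tool_rot: [0.0, 0.423, 0.906, 0.0]
force: [-0.1, 0.1, -0.2]
grip_width: 0.842
finger_force: 0.0
```

>>> {"op": "arm_command", "data": {
  "series": [
    [45,0,0,0,0,0,0],
    [45,0,0,0,0,0,0],
    [45,0,0,0,0,0,0],
    [45,0,0,0,0,0,0],
    [45,0,0,0,0,0,0]
  ]
}}

```text
clock: 2.33
tool_pos: [0.3511, 0.2943, 0.0165]
tool_rot: [0.0, 0.423, 0.906, 0.001]
force: [-0.1, -1.7, 5.3]
grip_width: 0.615
finger_force: 62.4
```

>>> {"op": "arm_command", "data": {
  "series": [
    [45,0,0,10,0,0,0],
    [45,0,0,30,0,0,0],
    [45,10,4,55,0,0,0],
    [45,35,15,70,0,0,0],
    [45,65,28,70,0,0,0]
  ]
}}

```text
clock: 2.75
tool_pos: [0.4166, 0.323, 0.0894]
tool_rot: [0.001, 0.422, 0.906, 0.002]
force: [0.8, 0.6, -1.2]
grip_width: 0.612
finger_force: 63.2
```

>>> {"op": "arm_command", "data": {
  "series": [
    [45,34,14,0,0,0,0],
    [45,68,29,0,0,0,0],
    [45,100,42,0,0,0,0],
    [45,118,50,-5,0,0,0],
    [45,124,52,-15,0,0,0]
  ]
}}

```text
clock: 3.17
tool_pos: [0.5436, 0.3756, 0.0713]
tool_rot: [0.002, 0.423, 0.906, 0.003]
force: [1.2, 1.2, -1.2]
grip_width: 0.615
finger_force: 63.3
```

>>> {"op": "arm_command", "data": {
  "series": [
    [45,0,0,-15,0,0,0],
    [45,0,0,-25,0,0,0],
    [45,0,0,-28,0,0,0],
    [45,0,0,-28,0,0,0],
    [45,0,0,-28,0,0,0]
  ]
}}

```text
clock: 3.58
tool_pos: [0.5386, 0.3735, 0.0424]
tool_rot: [-0.0, 0.423, 0.906, -0.0]
force: [0.1, 0.4, -1.2]
grip_width: 0.61
finger_force: 63.3
```

```bash
python3 - <<'E'
from rig import bot
import numpy as np,cv2
c=bot.camera("top");c2=bot.camera("scene");s=bot.read_state(); print(s["tool_pos"],s["grip_width"],s["finger_force"],s["force"],s["joint_positions"].round(3))
cv2.imwrite("pics/a.png",np.hstack([cv2.resize(c["image"][140:300,120:280],(400,400)),cv2.resize(c2["image"][160:320,400:560],(400,400))])[:,:,::-1])
E
```

```text
[0.53955601 0.37407345 0.04350856] 0.6134159395081509 63.26630814000964 [ 1.01776951  0.29883014 -1.78213004] [ 0.606  0.672  0.179  1.076 -0.     1.479]
```

View pics/a.png

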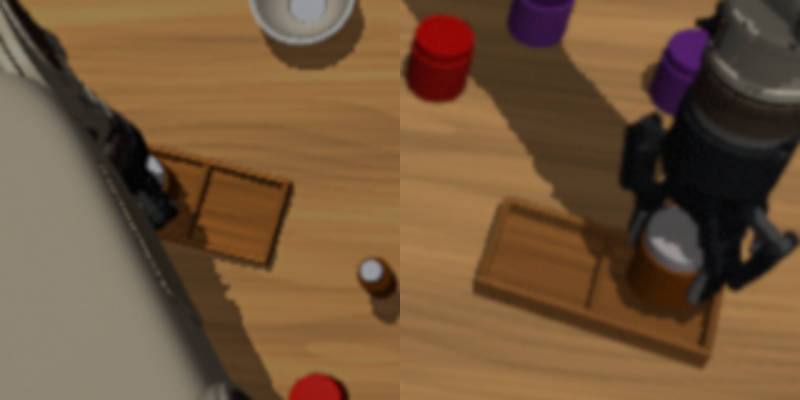

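The jar hangs over the left bay, at about (655,270) in the right half of the picture, inside the walls. Now I'll lower it.

>>> {"op": "arm_command", "data": {
  "series": [
    [45,0,0,-8,0,0,0],
    [45,0,0,-14,0,0,0],
    [45,0,0,-17,0,0,0],
    [45,0,0,-19,0,0,0],
    [45,0,0,-19,0,0,0]
  ]
}}

```text
clock: 4.1
tool_pos: [0.539, 0.3735, 0.023]
tool_rot: [-0.0, 0.423, 0.906, -0.0]
force: [0.7, 0.2, -2.1]
grip_width: 0.613
finger_force: 63.3
```

>>> {"op": "arm_command", "data": {
  "series": [
    [45,0,0,-0.5,0,0,0],
    [45,0,0,-1,0,0,0],
    [45,0,0,-1.5,0,0,0],
    [45,0,0,-1.5,0,0,0],
    [45,0,0,-1.5,0,0,0]
  ]
}}

```text
clock: 4.52
tool_pos: [0.5395, 0.3738, 0.0226]
tool_rot: [0.0, 0.423, 0.906, 0.0]
force: [-1.7, -1.6, 6.0]
grip_width: 0.612
finger_force: 63.8
```

>>> {"op": "arm_command", "data": {
  "series": [
    [70,0,0,0,0,0,0],
    [70,0,0,0,0,0,0],
    [70,0,0,0,0,0,0],
    [70,0,0,8,0,0,0],
    [70,0,0,30,0,0,0]
  ]
}}

```text
clock: 4.93
tool_pos: [0.537, 0.3721, 0.0484]
tool_rot: [-0.002, 0.423, 0.906, -0.003]
force: [-0.0, 0.1, -0.5]
grip_width: 0.82
finger_force: 0.0
```

>>> {"op": "arm_command", "data": {
  "series": [
    [70,0,0,35,0,0,0],
    [70,0,-10,70,0,0,0],
    [70,-5,-40,90,0,0,0],
    [70,-13,-78,90,0,0,0],
    [70,-21,-116,90,0,0,0]
  ]
}}

```text
clock: 5.35
tool_pos: [0.5197, 0.258, 0.1446]
tool_rot: [0.002, 0.422, 0.907, 0.002]
force: [1.1, -1.0, -0.5]
grip_width: 0.819
finger_force: 0.0
```

>>> {"op": "arm_command", "data": {
  "series": [
    [70,-8,-40,0,0,0,0],
    [70,-16,-80,0,0,0,0],
    [70,-24,-120,0,0,0,0],
    [70,-32,-160,0,0,0,0],
    [70,-40,-200,0,0,0,0]
  ]
}}

```text
clock: 5.77
tool_pos: [0.4779, 0.0561, 0.1425]
tool_rot: [0.001, 0.423, 0.906, 0.0]
force: [0.5, -1.2, 0.8]
grip_width: 0.821
finger_force: 0.0
```

>>> {"op": "arm_command", "data": {
  "series": [
    [70,-9,-40,0,0,0,0],
    [70,-18,-80,0,0,0,0],
    [70,-27,-120,0,0,0,0],
    [70,-36,-160,0,0,0,0],
    [70,-44,-192,-20,0,0,0]
  ]
}}

```text
clock: 6.18
tool_pos: [0.4368, -0.1378, 0.1256]
tool_rot: [0.005, 0.424, 0.906, 0.0]
force: [1.2, -0.4, 1.0]
grip_width: 0.823
finger_force: 0.0
```

>>> {"op": "arm_command", "data": {
  "series": [
    [70,0,0,-25,0,0,0],
    [70,0,0,-50,0,0,0],
    [70,0,0,-60,0,0,0],
    [70,0,0,-60,0,0,0],
    [70,0,0,-60,0,0,0]
  ]
}}

```text
clock: 6.6
tool_pos: [0.4342, -0.1343, 0.0619]
tool_rot: [-0.0, 0.423, 0.906, -0.0]
force: [-0.6, -0.7, -0.0]
grip_width: 0.818
finger_force: 0.0
```

```bash
cat >> h.py <<'E'
def look(n=1):
    from rig import bot
    for i in range(n): c=bot.camera("top")
    c2=bot.camera("scene"); s=bot.read_state(); print((s["tool_pos"]*1e3).round(1),s["tool_rot"].round(3),"grip",round(s["grip_width"],3),s["force"].round(1),s["joint_positions"].round(2)); return c,c2
E
python3 - <<'E'
from h import *
c,c2=look(3)
for nm,cl in(("t",cloud(c)),("s",cloud(c2))):
    for k,x,y in (("jar placed",540,374),):
        P=cl[(np.hypot(cl[...,0]-x/1e3,cl[...,1]-y/1e3)<.038)&(cl[...,2]>.05)]*1e3
        print(nm,k,np.round(cv2.minAreaRect(np.float32(P[:,:2])),1) if 0 else np.round(cv2.minEnclosingCircle(np.float32(P[:,:2]))[0],1),np.percentile(P[:,2],[50,95]).round(1))
E
```

```text
[ 435.7 -134.4   63.1] [0.001 0.423 0.906 0.   ] grip 0.82 [ 0.9 -0.2  0.2] [-0.3   0.3  -0.39  0.88 -0.    0.57]
t jar placed [538.5 373.8] [65.8 69.8]
s jar placed [540.5 373.3] [64.8 67.3]
```

>>> {"op": "arm_command", "data": {
  "series": [
    [70,-1,0,-20,0,0,0],
    [70,-1,0,-38,0,0,0],
    [70,-1,0,-46,0,0,0],
    [70,-1,0,-46,0,0,0],
    [70,-1,0,-46,0,0,0]
  ]
}}

```text
clock: 7.22
tool_pos: [0.4335, -0.1342, 0.0162]
tool_rot: [-0.0, 0.423, 0.906, -0.0]
force: [-0.5, 0.2, 0.5]
grip_width: 0.819
finger_force: 0.0
```

>>> {"op": "arm_command", "data": {
  "series": [
    [45,0,0,0,0,0,0],
    [45,0,0,0,0,0,0],
    [45,0,0,0,0,0,0],
    [45,0,0,0,0,0,0],
    [45,0,0,0,0,0,0]
  ]
}}

```text
clock: 7.63
tool_pos: [0.4344, -0.1346, 0.0173]
tool_rot: [0.001, 0.423, 0.906, 0.0]
force: [-0.7, 1.5, 5.4]
grip_width: 0.613
finger_force: 62.6
```

>>> {"op": "arm_command", "data": {
  "series": [
    [45,0,0,10,0,0,0],
    [45,0,0,35,0,0,0],
    [45,0,0,70,0,0,0],
    [45,0,0,100,0,0,0],
    [45,4,20,125,0,0,0]
  ]
}}

```text
clock: 8.05
tool_pos: [0.4379, -0.1164, 0.1436]
tool_rot: [0.002, 0.425, 0.905, -0.001]
force: [0.5, -0.6, -1.3]
grip_width: 0.611
finger_force: 63.2
```

>>> {"op": "arm_command", "data": {
  "series": [
    [45,10,36,0,0,0,0],
    [45,20,74,0,0,0,0],
    [45,30,112,0,0,0,0],
    [45,40,150,0,0,0,0],
    [45,50,188,0,0,0,0]
  ]
}}

```text
clock: 8.47
tool_pos: [0.4877, 0.0755, 0.1416]
tool_rot: [0.001, 0.423, 0.906, 0.0]
force: [0.5, -0.6, -2.1]
grip_width: 0.611
finger_force: 63.2
```

>>> {"op": "arm_command", "data": {
  "series": [
    [45,8,38,0,0,0,0],
    [45,14,76,0,0,0,0],
    [45,20,114,0,0,0,0],
    [45,25,152,0,0,0,0],
    [45,29,186,-10,0,0,0]
  ]
}}

```text
clock: 8.88
tool_pos: [0.5178, 0.263, 0.1332]
tool_rot: [0.002, 0.423, 0.906, 0.002]
force: [1.4, -0.2, -1.3]
grip_width: 0.609
finger_force: 63.2
```

>>> {"op": "arm_command", "data": {
  "series": [
    [45,2,25,-30,0,0,0],
    [45,2,34,-65,0,0,0],
    [45,2,34,-83,0,0,0],
    [45,2,34,-88,0,0,0],
    [45,2,34,-88,0,0,0]
  ]
}}

```text
clock: 9.3
tool_pos: [0.5168, 0.293, 0.041]
tool_rot: [-0.001, 0.423, 0.906, -0.002]
force: [-0.0, 0.4, -1.0]
grip_width: 0.618
finger_force: 63.2
```

```bash
python3 -c "
from h import *
look(2)"
```

```text
[519.9 293.9  44.9] [0.001 0.423 0.906 0.001] grip 0.612 [ 0.8 -0.2 -0.7] [ 0.51  0.56 -0.01  0.99 -0.    1.39]
```

>>> {"op": "arm_command", "data": {
  "series": [
    [45,0,-1,-8,0,0,0],
    [45,0,-1,-14,0,0,0],
    [45,0,-1,-18,0,0,0],
    [45,0,-1,-20,0,0,0],
    [45,0,-1,-20,0,0,0]
  ]
}}

```text
clock: 9.87
tool_pos: [0.5183, 0.2923, 0.0234]
tool_rot: [0.0, 0.423, 0.906, -0.0]
force: [-1.7, -1.7, 3.6]
grip_width: 0.613
finger_force: 63.6
```

>>> {"op": "arm_command", "data": {
  "series": [
    [45,0,0,-0.5,0,0,0],
    [45,0,0,-1,0,0,0],
    [45,0,0,-1.5,0,0,0],
    [45,0,0,-1.5,0,0,0],
    [45,0,0,-1.5,0,0,0]
  ]
}}

```text
clock: 10.28
tool_pos: [0.5182, 0.2923, 0.0234]
tool_rot: [0.0, 0.423, 0.906, 0.0]
force: [-4.8, -3.6, 11.9]
grip_width: 0.612
finger_force: 64.6
```

>>> {"op": "arm_command", "data": {
  "series": [
    [70,0,0,0,0,0,0],
    [70,0,0,0,0,0,0],
    [70,0,0,0,0,0,0],
    [70,0,0,10,0,0,0],
    [70,0,0,35,0,0,0]
  ]
}}

```text
clock: 10.7
tool_pos: [0.5156, 0.2912, 0.0531]
tool_rot: [-0.002, 0.423, 0.906, -0.003]
force: [-0.1, -0.4, -0.3]
grip_width: 0.823
finger_force: 0.0
```

>>> {"op": "arm_command", "data": {
  "series": [
    [64,0,0,38,0,0,0],
    [64,0,0,70,0,0,0],
    [64,-14,-30,85,0,0,0],
    [64,-28,-65,90,0,0,0],
    [64,-43,-100,90,0,0,0]
  ]
}}

```text
clock: 11.12
tool_pos: [0.4767, 0.193, 0.1491]
tool_rot: [0.002, 0.422, 0.907, 0.002]
force: [0.9, -0.5, -0.0]
grip_width: 0.749
finger_force: 0.0
```

>>> {"op": "arm_command", "data": {
  "series": [
    [60,-13,-30,0,0,0,0],
    [60,-25,-48,-5,0,0,0],
    [60,-25,-48,-20,0,0,0],
    [60,-25,-48,-20,0,0,0],
    [60,-25,-48,-20,0,0,0]
  ]
}}

```text
clock: 11.53
tool_pos: [0.4502, 0.1445, 0.1265]
tool_rot: [-0.0, 0.423, 0.906, -0.0]
force: [-0.0, 0.7, -0.7]
grip_width: 0.702
finger_force: 0.0
```

```bash
python3 - <<'E'
from h import *
c,c2=look(3)
for nm,cl in(("t",cloud(c)),("s",cloud(c2))):
    for k,x,y in (("jar1",540,374),("jar2",519,293)):
        P=cl[(np.hypot(cl[...,0]-x/1e3,cl[...,1]-y/1e3)<.038)&(cl[...,2]>.05)]*1e3
        if len(P)>9: print(nm,k,np.round(cv2.minEnclosingCircle(np.float32(P[:,:2]))[0],1),np.percentile(P[:,2],[50,95]).round(1))
E
```

```text
[451.3 145.5 127. ] [0.    0.423 0.906 0.   ] grip 0.701 [ 1.   0.6 -0. ] [ 0.31  0.26 -0.25  1.06  0.    1.18]
t jar1 [538.  373.4] [65.8 69.5]
s jar1 [540.3 372.8] [64.8 67.3]
s jar2 [519.7 291.5] [64.6 67.2]
```

>>> {"op": "arm_command", "data": {
  "series": [
    [60,-1,-1,-25,0,0,0],
    [60,-1,-1,-50,0,0,0],
    [60,-1,-1,-75,0,0,0],
    [60,-1,-1,-88,0,0,0],
    [60,-1,-1,-92,0,0,0]
  ]
}}

```text
clock: 12.15
tool_pos: [0.4479, 0.1437, 0.0321]
tool_rot: [-0.002, 0.423, 0.906, -0.001]
force: [-0.1, 0.3, -0.2]
grip_width: 0.704
finger_force: 0.0
```

>>> {"op": "arm_command", "data": {
  "series": [
    [60,0,0,0,0,0,0],
    [25,0,0,0,0,0,0],
    [25,0,0,0,0,0,0],
    [25,0,0,0,0,0,0],
    [25,0,0,0,0,0,0]
  ]
}}

```text
clock: 12.57
tool_pos: [0.4506, 0.1442, 0.0358]
tool_rot: [0.001, 0.423, 0.906, 0.001]
force: [-1.0, -0.4, 5.9]
grip_width: 0.387
finger_force: 59.8
```

>>> {"op": "arm_command", "data": {
  "series": [
    [25,0,0,0,0,0,0],
    [25,0,0,0,0,0,0]
  ]
}}

```text
clock: 12.73
tool_pos: [0.4506, 0.1442, 0.0358]
tool_rot: [0.001, 0.423, 0.906, 0.001]
force: [-0.1, -0.2, 6.3]
grip_width: 0.381
finger_force: 59.9
```

>>> {"op": "arm_command", "data": {
  "series": [
    [25,0,0,8,0,0,0],
    [25,0,0,30,0,0,0],
    [25,8,-7,58,0,0,0],
    [25,30,-27,70,0,0,0],
    [25,57,-52,70,0,0,0]
  ]
}}

```text
clock: 13.15
tool_pos: [0.5082, 0.0929, 0.1085]
tool_rot: [0.002, 0.421, 0.907, 0.002]
force: [1.1, 1.1, -0.3]
grip_width: 0.383
finger_force: 59.7
```

>>> {"op": "arm_command", "data": {
  "series": [
    [25,28,-26,0,0,0,0],
    [25,56,-52,0,0,0,0],
    [25,84,-77,0,0,0,0],
    [25,112,-102,0,0,0,0],
    [25,134,-122,0,0,0,0]
  ]
}}

```text
clock: 13.57
tool_pos: [0.642, -0.0326, 0.1047]
tool_rot: [0.001, 0.424, 0.906, -0.0]
force: [0.4, -0.2, -0.7]
grip_width: 0.38
finger_force: 59.7
```

>>> {"op": "arm_command", "data": {
  "series": [
    [25,12,-11,0,0,0,0],
    [25,16,-15,-10,0,0,0],
    [25,16,-15,-22,0,0,0],
    [25,16,-15,-25,0,0,0],
    [25,16,-15,-25,0,0,0]
  ]
}}

```text
clock: 13.98
tool_pos: [0.654, -0.0445, 0.0771]
tool_rot: [-0.002, 0.423, 0.906, -0.001]
force: [-0.1, -0.1, -0.9]
grip_width: 0.377
finger_force: 59.7
```

```bash
python3 - <<'E'
from h import *
c,c2=look(3)
cv2.imwrite("pics/b.png",np.hstack([cv2.resize(c["image"][110:250,270:410],(400,400)),cv2.resize(c2["image"][190:350,210:370],(400,400))])[:,:,::-1])
E
```

```text
[656.4 -44.5  80.2] [0.    0.422 0.906 0.   ] grip 0.382 [-0.4  0.5 -2.1] [-0.07  0.64  0.23  1.16  0.    0.8 ]
```

View pics/b.png

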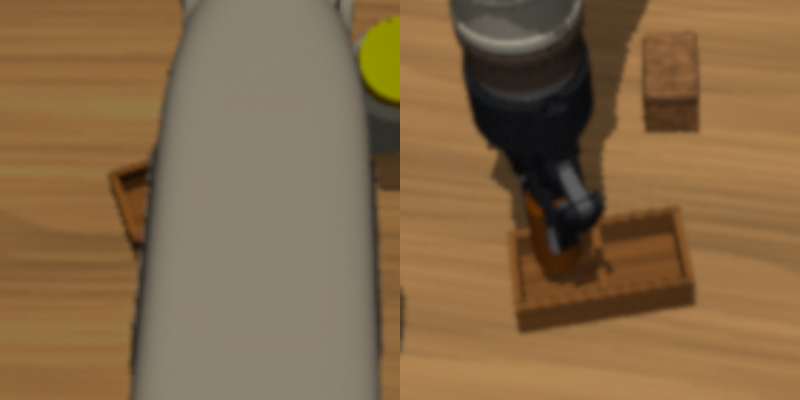

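The bottle hangs over the right-hand bay, at about (560,250) in the right half. Now I'll lower it.

>>> {"op": "arm_command", "data": {
  "series": [
    [25,1,-1,-12,0,0,0],
    [25,1,-1,-24,0,0,0],
    [25,1,-1,-32,0,0,0],
    [25,1,-1,-36,0,0,0],
    [25,1,-1,-37,0,0,0]
  ]
}}

```text
clock: 14.6
tool_pos: [0.656, -0.0462, 0.0419]
tool_rot: [-0.001, 0.423, 0.906, -0.001]
force: [-5.1, -1.0, 8.2]
grip_width: 0.382
finger_force: 60.5
```

>>> {"op": "arm_command", "data": {
  "series": [
    [25,0,0,0,0,0,0],
    [25,0,0,-0.5,0,0,0],
    [25,0,0,-1,0,0,0],
    [25,0,0,-1,0,0,0],
    [25,0,0,-1,0,0,0]
  ]
}}

```text
clock: 15.02
tool_pos: [0.6563, -0.0463, 0.0419]
tool_rot: [-0.001, 0.423, 0.906, -0.0]
force: [-4.7, 0.4, 7.4]
grip_width: 0.376
finger_force: 60.6
```

>>> {"op": "arm_command", "data": {
  "series": [
    [54,0,0,0,0,0,0],
    [54,0,0,0,0,0,0],
    [54,0,0,0,0,0,0],
    [54,0,0,10,0,0,0],
    [54,0,0,35,0,0,0]
  ]
}}

```text
clock: 15.43
tool_pos: [0.6543, -0.0461, 0.0725]
tool_rot: [-0.004, 0.423, 0.906, -0.002]
force: [-0.4, 0.5, -0.5]
grip_width: 0.633
finger_force: 0.0
```

>>> {"op": "arm_command", "data": {
  "series": [
    [54,0,0,35,0,0,0],
    [54,0,0,68,0,0,0],
    [54,-15,-12,90,0,0,0],
    [54,-45,-36,90,0,0,0],
    [54,-75,-60,90,0,0,0]
  ]
}}

```text
clock: 15.85
tool_pos: [0.5841, -0.1064, 0.1692]
tool_rot: [0.003, 0.422, 0.907, 0.001]
force: [0.0, -1.4, -0.7]
grip_width: 0.635
finger_force: 0.0
```

>>> {"op": "arm_command", "data": {
  "series": [
    [60,-30,-24,0,0,0,0],
    [60,-60,-48,0,0,0,0],
    [60,-90,-72,0,0,0,0],
    [60,-120,-96,0,0,0,0],
    [60,-150,-120,0,0,0,0]
  ]
}}

```text
clock: 16.27
tool_pos: [0.4311, -0.2272, 0.1671]
tool_rot: [0.001, 0.423, 0.906, -0.0]
force: [0.4, -1.7, 0.2]
grip_width: 0.7
finger_force: 0.0
```

>>> {"op": "arm_command", "data": {
  "series": [
    [60,-30,-24,0,0,0,0],
    [60,-60,-48,-10,0,0,0],
    [60,-82,-65,-35,0,0,0],
    [60,-82,-65,-40,0,0,0],
    [60,-82,-65,-40,0,0,0]
  ]
}}

```text
clock: 16.68
tool_pos: [0.3483, -0.2913, 0.1253]
tool_rot: [-0.001, 0.425, 0.905, 0.0]
force: [-0.3, -0.1, 0.1]
grip_width: 0.705
finger_force: 0.0
```

```bash
python3 - <<'E'
from h import *
c,c2=look(3)
for nm,cl in(("t",cloud(c)),("s",cloud(c2))):
    for k,x,y in (("jar1",540,374),("jar2",519,293),("bot1",658,-45)):
        zl=.09 if k[0]=="b" else .05
        P=cl[(np.hypot(cl[...,0]-x/1e3,cl[...,1]-y/1e3)<.038)&(cl[...,2]>zl)]*1e3
        if len(P)>9: print(nm,k,np.round(cv2.minEnclosingCircle(np.float32(P[:,:2]))[0],1),np.percentile(P[:,2],[50,95]).round(1))
E
```

```text
[ 352.  -291.4  127.4] [ 0.001  0.422  0.906 -0.   ] grip 0.699 [-0.4 -0.3  0.1] [-0.69  0.23 -0.29  1.05  0.    0.18]
t jar1 [538.9 374. ] [65.8 69.4]
t jar2 [517.5 292.3] [65.9 69.7]
t bot1 [655.4 -45.8] [105.6 109.9]
s jar1 [539.9 373.6] [64.8 67.3]
s jar2 [520.8 292. ] [64.9 67.1]
s bot1 [656.4 -45.8] [104.7 106.6]
```

All placed upright so far. I'll descend on the second bottle.

>>> {"op": "arm_command", "data": {
  "series": [
    [60,-3,0,-25,0,0,0],
    [60,-3,0,-50,0,0,0],
    [60,-3,0,-75,0,0,0],
    [60,-3,0,-88,0,0,0],
    [60,-3,0,-92,0,0,0]
  ]
}}

```text
clock: 17.3
tool_pos: [0.3474, -0.2898, 0.0328]
tool_rot: [-0.001, 0.422, 0.907, 0.0]
force: [0.1, -0.2, 0.6]
grip_width: 0.703
finger_force: 0.0
```

>>> {"op": "arm_command", "data": {
  "series": [
    [60,0,0,0,0,0,0],
    [60,0,0,0,0,0,0],
    [25,0,0,0,0,0,0],
    [25,0,0,0,0,0,0],
    [25,0,0,0,0,0,0]
  ]
}}

```text
clock: 17.72
tool_pos: [0.3486, -0.292, 0.0358]
tool_rot: [0.002, 0.423, 0.906, -0.0]
force: [0.3, 1.4, 5.2]
grip_width: 0.382
finger_force: 59.2
```

>>> {"op": "arm_command", "data": {
  "series": [
    [25,0,0,0,0,0,0],
    [25,0,0,0,0,0,0],
    [25,0,0,0,0,0,0]
  ]
}}

```text
clock: 17.97
tool_pos: [0.3486, -0.292, 0.0358]
tool_rot: [0.002, 0.423, 0.906, -0.0]
force: [1.3, 1.4, 5.3]
grip_width: 0.384
finger_force: 59.3
```

>>> {"op": "arm_command", "data": {
  "series": [
    [25,0,0,8,0,0,0],
    [25,0,0,30,0,0,0],
    [25,6,8,58,0,0,0],
    [25,22,32,75,0,0,0],
    [25,42,62,75,0,0,0]
  ]
}}

```text
clock: 18.38
tool_pos: [0.3916, -0.2316, 0.1137]
tool_rot: [0.004, 0.425, 0.905, -0.001]
force: [1.3, -0.2, -0.7]
grip_width: 0.376
finger_force: 59.7
```

>>> {"op": "arm_command", "data": {
  "series": [
    [25,21,31,0,0,0,0],
    [25,42,62,0,0,0,0],
    [25,63,93,0,0,0,0],
    [25,84,124,0,0,0,0],
    [25,105,155,0,0,0,0]
  ]
}}

```text
clock: 18.8
tool_pos: [0.4949, -0.0727, 0.1099]
tool_rot: [0.0, 0.423, 0.906, -0.0]
force: [0.1, -2.0, -1.3]
grip_width: 0.384
finger_force: 59.7
```

>>> {"op": "arm_command", "data": {
  "series": [
    [25,21,31,0,0,0,0],
    [25,42,62,0,0,0,0],
    [25,72,82,0,0,0,0],
    [25,107,88,0,0,0,0],
    [25,132,89,0,0,0,0]
  ]
}}

```text
clock: 19.22
tool_pos: [0.6285, 0.0173, 0.1098]
tool_rot: [0.001, 0.421, 0.907, 0.0]
force: [1.1, -0.2, -0.8]
grip_width: 0.383
finger_force: 59.8
```

>>> {"op": "arm_command", "data": {
  "series": [
    [25,10,0,0,0,0,0],
    [25,10,0,-15,0,0,0],
    [25,10,0,-28,0,0,0],
    [25,10,0,-30,0,0,0],
    [25,10,0,-30,0,0,0]
  ]
}}

```text
clock: 19.63
tool_pos: [0.635, 0.0146, 0.0781]
tool_rot: [-0.002, 0.423, 0.906, -0.001]
force: [-0.1, 0.4, -0.6]
grip_width: 0.379
finger_force: 59.8
```

```bash
python3 -c "
from h import *
look(3)"
```

```text
[636.9  14.6  80.6] [0.001 0.423 0.906 0.   ] grip 0.379 [-0.2  0.3 -1.1] [ 0.02  0.6   0.16  1.12 -0.    0.9 ]
```

>>> {"op": "arm_command", "data": {
  "series": [
    [25,0,-1,-12,0,0,0],
    [25,0,-1,-24,0,0,0],
    [25,0,-1,-32,0,0,0],
    [25,0,-1,-36,0,0,0],
    [25,0,-1,-37,0,0,0]
  ]
}}

```text
clock: 20.25
tool_pos: [0.6359, 0.0137, 0.0419]
tool_rot: [-0.0, 0.423, 0.906, -0.0]
force: [1.2, -0.3, -1.3]
grip_width: 0.379
finger_force: 59.8
```

>>> {"op": "arm_command", "data": {
  "series": [
    [25,0,0,0,0,0,0],
    [25,0,0,-0.5,0,0,0],
    [25,0,0,-1,0,0,0],
    [25,0,0,-1,0,0,0],
    [25,0,0,-1,0,0,0]
  ]
}}

```text
clock: 20.67
tool_pos: [0.6369, 0.0138, 0.0419]
tool_rot: [0.001, 0.423, 0.906, 0.0]
force: [0.5, 0.0, 0.6]
grip_width: 0.382
finger_force: 59.9
```

>>> {"op": "arm_command", "data": {
  "series": [
    [25,0,0,-1,0,0,0],
    [25,0,0,-1,0,0,0],
    [54,0,0,-1,0,0,0],
    [54,0,0,-1,0,0,0],
    [54,0,0,-1,0,0,0]
  ]
}}

```text
clock: 21.08
tool_pos: [0.6363, 0.0137, 0.0402]
tool_rot: [-0.0, 0.423, 0.906, 0.0]
force: [-0.3, 0.1, -1.0]
grip_width: 0.635
finger_force: 0.0
```

>>> {"op": "arm_command", "data": {
  "series": [
    [54,0,0,10,0,0,0],
    [54,0,0,40,0,0,0],
    [54,0,0,75,0,0,0],
    [54,-15,0,100,0,0,7],
    [54,-50,0,105,0,0,14]
  ]
}}

```text
clock: 21.5
tool_pos: [0.5929, 0.0138, 0.1515]
tool_rot: [0.007, 0.307, 0.952, 0.002]
force: [0.9, 0.6, 0.6]
grip_width: 0.633
finger_force: 0.0
```

>>> {"op": "arm_command", "data": {
  "series": [
    [70,-30,-2,0,0,0,7],
    [70,-60,-4,0,0,0,14],
    [70,-90,-6,0,0,0,21],
    [70,-110,-7,0,0,0,28],
    [70,-118,-7,-20,0,0,35]
  ]
}}

```text
clock: 21.92
tool_pos: [0.468, 0.0066, 0.129]
tool_rot: [0.003, 0.006, 1.0, 0.0]
force: [0.3, -0.1, -0.5]
grip_width: 0.822
finger_force: 0.0
```

>>> {"op": "arm_command", "data": {
  "series": [
    [70,0,0,-20,0,0,7],
    [70,0,0,-40,0,0,11.8],
    [70,0,0,-50,0,0,11.8],
    [70,0,0,-50,0,0,11.8],
    [70,0,0,-50,0,0,11.8]
  ]
}}

```text
clock: 22.33
tool_pos: [0.4682, 0.0067, 0.0755]
tool_rot: [-0.0, -0.094, 0.996, 0.0]
force: [-0.5, -0.7, 0.6]
grip_width: 0.817
finger_force: 0.0
```

```bash
python3 - <<'E'
from h import *
c,c2=look(3)
for nm,cl in(("t",cloud(c)),("s",cloud(c2))):
    for k,x,y in (("bot1",658,-45),("bot2",637,13.5)):
        P=cl[(np.hypot(cl[...,0]-x/1e3,cl[...,1]-y/1e3)<.025)&(cl[...,2]>.09)]*1e3
        if len(P)>9: print(nm,k,np.round(cv2.minEnclosingCircle(np.float32(P[:,:2]))[0],1),np.percentile(P[:,2],[50,95]).round(1))
cv2.imwrite("pics/d.png",np.hstack([cv2.resize(c["image"][110:270,270:430],(400,400)),cv2.resize(c2["image"][170:330,230:390],(400,400))])[:,:,::-1])
E
```

```text
[469.4   6.7  76.5] [ 0.001 -0.094  0.996 -0.   ] grip 0.816 [ 0.4 -0.9  0.3] [ 0.01  0.31 -0.33  0.92 -0.   -0.17]
t bot1 [655.2 -46.1] [105.1 109.4]
t bot2 [634.9  15.1] [106.3 108.6]
s bot1 [656.1 -45.7] [104.8 106.8]
s bot2 [637.8  14.7] [104.5 107.3]
```

View pics/d.png

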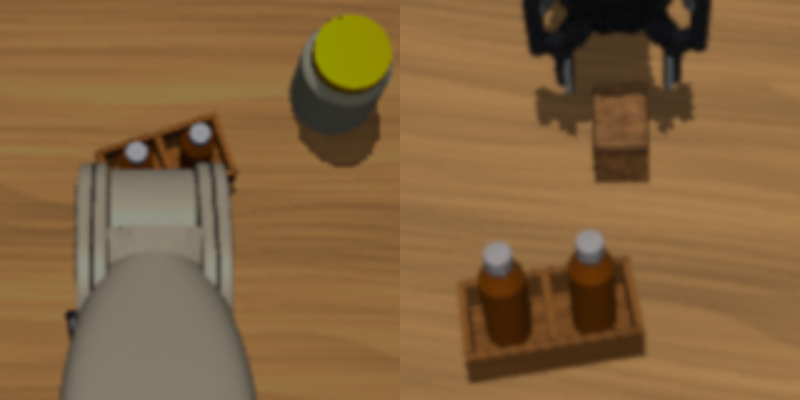

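Both bottles stand upright in their bays, and the fingers straddle the box at about (620,120). Next I'll descend 61 mm and grip it.

>>> {"op": "arm_command", "data": {
  "series": [
    [70,0,0,-20,0,0,0],
    [70,0,0,-40,0,0,0],
    [70,0,0,-55,0,0,0],
    [70,0,0,-60,0,0,0],
    [70,0,0,-60,0,0,0]
  ]
}}

```text
clock: 22.95
tool_pos: [0.4676, 0.0067, 0.0147]
tool_rot: [-0.001, -0.094, 0.996, 0.0]
force: [-1.1, -0.1, 0.6]
grip_width: 0.816
finger_force: 0.0
```

>>> {"op": "arm_command", "data": {
  "series": [
    [70,0,0,0,0,0,0],
    [36,0,0,0,0,0,0],
    [36,0,0,0,0,0,0],
    [36,0,0,0,0,0,0],
    [36,0,0,0,0,0,0]
  ]
}}

```text
clock: 23.37
tool_pos: [0.4697, 0.0068, 0.0166]
tool_rot: [0.002, -0.094, 0.996, -0.0]
force: [0.6, -0.3, 6.1]
grip_width: 0.503
finger_force: 62.1
```

>>> {"op": "arm_command", "data": {
  "series": [
    [36,0,0,0,0,0,0],
    [36,0,0,0,0,0,0],
    [36,0,0,0,0,0,0]
  ]
}}

```text
clock: 23.62
tool_pos: [0.4697, 0.0068, 0.0166]
tool_rot: [0.002, -0.094, 0.996, -0.0]
force: [0.1, 0.6, 6.3]
grip_width: 0.508
finger_force: 62.1
```

>>> {"op": "arm_command", "data": {
  "series": [
    [36,0,0,8,0,0,0],
    [36,0,0,30,0,0,0],
    [36,2,-8,55,0,0,0],
    [36,6,-32,65,0,0,0],
    [36,13,-68,65,0,0,0]
  ]
}}

```text
clock: 24.03
tool_pos: [0.4831, -0.0602, 0.0836]
tool_rot: [0.002, -0.096, 0.995, -0.0]
force: [1.0, -0.2, -0.4]
grip_width: 0.503
finger_force: 61.4
```

>>> {"op": "arm_command", "data": {
  "series": [
    [36,7,-37,0,0,0,0],
    [36,14,-74,0,0,0,0],
    [36,21,-111,0,0,0,0],
    [36,28,-148,0,0,0,0],
    [36,35,-185,0,0,0,0]
  ]
}}

```text
clock: 24.45
tool_pos: [0.516, -0.2479, 0.0806]
tool_rot: [-0.0, -0.094, 0.996, 0.0]
force: [1.6, -0.1, -0.4]
grip_width: 0.506
finger_force: 61.4
```

>>> {"op": "arm_command", "data": {
  "series": [
    [36,7,-37,0,0,0,0],
    [36,14,-70,0,0,0,0],
    [36,18,-92,-15,0,0,0],
    [36,18,-92,-30,0,0,0],
    [36,18,-92,-30,0,0,0]
  ]
}}

```text
clock: 24.87
tool_pos: [0.5318, -0.3386, 0.0469]
tool_rot: [-0.003, -0.092, 0.996, 0.002]
force: [-0.4, 1.2, -1.6]
grip_width: 0.504
finger_force: 61.5
```

```bash
python3 - <<'E'
from h import *
c,c2=look(3)
cv2.imwrite("pics/e.png",np.hstack([cv2.resize(c["image"][150:310,380:540],(400,400)),cv2.resize(c2["image"][150:310,70:230],(400,400))])[:,:,::-1])
E
```

```text
[ 534.6 -337.6   51.2] [ 0.    -0.094  0.996 -0.   ] grip 0.508 [0.  0.8 0. ] [-0.56  0.62  0.11  1.06  0.   -0.75]
```

View pics/e.png

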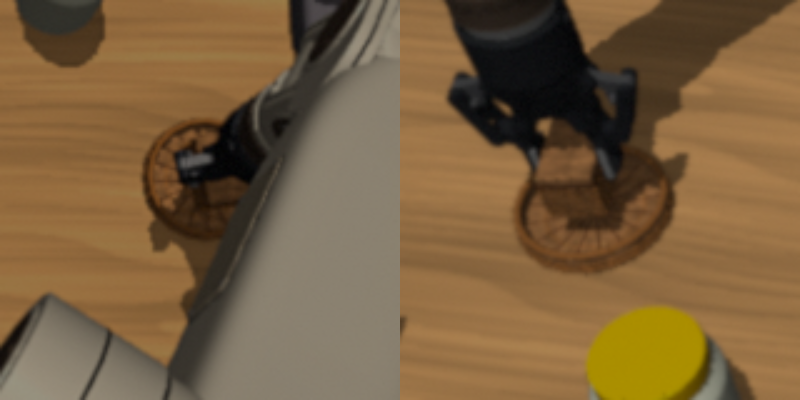

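The box hangs over the basket, at about (575,200) in the right half. I'll lower it about 28 mm.

>>> {"op": "arm_command", "data": {
  "series": [
    [36,1,-1.5,-10,0,0,0],
    [36,1,-1.5,-19,0,0,0],
    [36,1,-1.5,-24,0,0,0],
    [36,1,-1.5,-26.5,0,0,0],
    [36,1,-1.5,-27,0,0,0]
  ]
}}

```text
clock: 25.48
tool_pos: [0.5349, -0.3391, 0.0228]
tool_rot: [-0.0, -0.094, 0.996, 0.0]
force: [0.0, -0.3, -1.0]
grip_width: 0.51
finger_force: 61.4
```

>>> {"op": "arm_command", "data": {
  "series": [
    [36,0,0,0,0,0,0],
    [36,0,0,-0.5,0,0,0],
    [36,0,0,-1,0,0,0],
    [36,0,0,-1.5,0,0,0],
    [36,0,0,-1.5,0,0,0]
  ]
}}

```text
clock: 25.9
tool_pos: [0.5354, -0.3398, 0.0227]
tool_rot: [0.0, -0.094, 0.996, -0.0]
force: [-2.6, 2.1, 4.6]
grip_width: 0.504
finger_force: 62.1
```

>>> {"op": "arm_command", "data": {
  "series": [
    [60,0,0,0,0,0,0],
    [60,0,0,0,0,0,0],
    [60,0,0,0,0,0,0],
    [60,0,0,10,0,0,0],
    [60,0,0,30,0,0,0]
  ]
}}

```text
clock: 26.32
tool_pos: [0.5333, -0.3385, 0.0494]
tool_rot: [-0.002, -0.094, 0.996, 0.002]
force: [0.1, -0.7, 0.5]
grip_width: 0.7
finger_force: 0.0
```

>>> {"op": "arm_command", "data": {
  "series": [
    [60,0,0,35,0,0,0],
    [60,0,0,70,0,0,0],
    [60,-35,5,90,0,0,0],
    [60,-75,5,100,0,0,0],
    [60,-115,5,100,0,0,0]
  ]
}}

```text
clock: 26.73
tool_pos: [0.4216, -0.336, 0.1558]
tool_rot: [0.003, -0.095, 0.996, -0.003]
force: [-0.1, -0.3, 1.2]
grip_width: 0.703
finger_force: 0.0
```

>>> {"op": "arm_command", "data": {
  "series": [
    [60,-40,0,0,0,0,0],
    [60,-80,0,0,0,0,0],
    [60,-100,0,0,0,0,0],
    [60,-100,0,0,0,0,0],
    [60,-100,0,0,0,0,0]
  ]
}}

```text
clock: 27.15
tool_pos: [0.3198, -0.3352, 0.1529]
tool_rot: [0.001, -0.093, 0.996, -0.001]
force: [-0.3, 0.5, 0.8]
grip_width: 0.698
finger_force: 0.0
```

```bash
python3 - <<'E'
from h import *
c,c2=look(2)
cv2.imwrite("pics/f.png",c2["image"][:,:,::-1])
for nm,cl in(("t",cloud(c)),("s",cloud(c2))):
    P=cl[(np.hypot(cl[...,0]-.5355,cl[...,1]+.3395)<.05)&(cl[...,2]>.045)]*1e3
    print(nm,np.round(np.hstack(cv2.minAreaRect(np.float32(P[:,:2]))),1),np.percentile(P[:,2],[5,50,95]).round(1))
    for k,x,y in (("jar1",540,374),("jar2",519,293),("bot1",656,-46),("bot2",637,14)):
        P=cl[(np.hypot(cl[...,0]-x/1e3,cl[...,1]-y/1e3)<.03)&(cl[...,2]>(.09 if k[0]=="b" else .05))]*1e3
        if len(P)>9: print(nm,k,np.round(cv2.minEnclosingCircle(np.float32(P[:,:2]))[0],1),np.percentile(P[:,2],50).round(1))
E
```

```text
[ 321.6 -335.3  152.3] [ 0.001 -0.094  0.996 -0.001] grip 0.704 [0.4 0.7 0.1] [-0.81  0.22 -0.23  1.11  0.   -0.99]
t [ 534.2 -338.2   69.2   44.4   11.7] [49.9 55.3 59.1]
t jar1 [538.6 374.5] 65.7
t jar2 [518.  292.6] 65.7
t bot1 [655.1 -46. ] 106.1
t bot2 [635.2  14.8] 105.1
s [ 536.3 -339.7   71.4   45.4   10.8] [47.6 54.9 57.4]
s jar1 [540.3 372.9] 64.9
s jar2 [520.1 291.4] 64.8
s bot1 [656.6 -45.8] 104.6
s bot2 [637.4  14.7] 104.5
```

View pics/f.png

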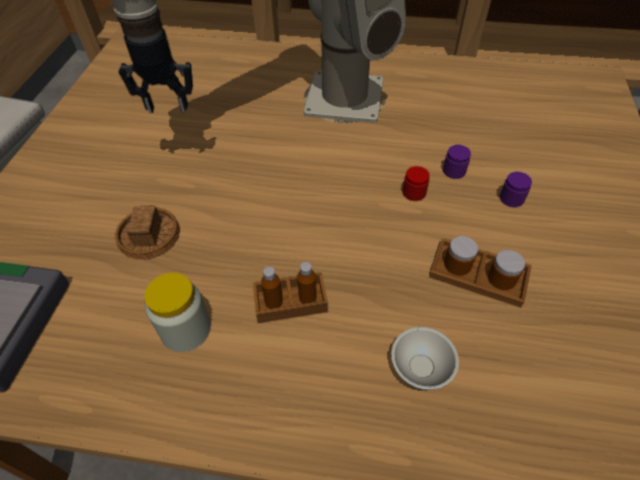

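The view shows the jars at (461,255) and (508,268), the bottles at (271,288) and (307,284), and the box at (144,226), all upright in place. The bystanders haven't moved and the arm is clear.

```bash
python3 -c "
from rig import bot
print(bot.hand_in())"
```

```text
the job is handed in; nothing more can be done
None
```

The job is handed in: the final camera check showed both jars, both bottles and the woven box upright in their places, with the storage jar, the bowl and the look-alikes not moved; no verdict came back from the judging.

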